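Feed two used vials through the flap of the glass-waste box

ROBOT

A 7-joint arm with a two-finger parallel gripper is mounted at the origin on a cart in front of the work surface, level with it; the furniture and walls round the work are solid. World frame = base frame: x ahead of the robot, y to its left, z up, the work surface at z = 0. Lengths are in m, angles in rad, forces in N, time in s.
With the tool pointing down it reaches from about 0.35 to 0.9 m from the base axis. Payload 8.1 kg.
Tool frame: the origin (TCP) lies at the very end of the fingers, on their centre line; the grasp point (between the pads) lies 19 mm behind it; z points along the fingers, x is the direction in which the jaws open and shut, and the axes are right-handed (so a half turn about z gives the same grasp; the last joint's range is limited). The gripper opens to 85 mm and grips with 20 to 120 N. Pads are 22 mm wide; open, the fingers measure 114 mm over their backs; the gripper's body (76 mm by 85 mm) begins 54 mm behind the grasp point. The pads swing forward as they close: fully open they stand 13 mm farther back than shut.
Start: joints at [-1.203, 0.434, 0.025, 1.573, -0.012, 1.134, -0.075], TCP at [0.284, 0.557, 0.231] pointing down, gripper open.
Joint ranges: [-2.62, 2.62], [-0.44, 2.09], [-1.27, 1.32], [0.08, 2.57], [-1.32, 4.46], [0.12, 2], [-2.74, 2.74]. Speed limits (rad/s): [2.22, 2.22, 3.01, 3.01, 3.14, 3.14, 3.14].

INTERFACE

Orientations are given as [roll, pitch, yaw] about the fixed x, y, z axes, in that order (R = Rz(yaw) Ry(pitch) Rx(roll)).
In Python, from cell import r, gripper_to, telemetry, cams gives the robot as it stands. The module is installed in compiled form; this text tells all that it offers. Calls block until the motion is done:
- r.movep(position, orientation): joint-space move of the TCP to a pose.
- r.servo_line(position, vel=0.15, rot=None, stop_force=None): straight line of the TCP; rot=None keeps the orientation; vel is the mean speed in m/s. With stop_force (N) it stops when the force on the tool has changed by that much, and returns True; else False.
- r.movej(angles): joint-space move.
- gripper_to(opening): finger opening in m; the grip force is fixed at half the most; returns when the fingers have stopped.
- r.pause(seconds).
- r.ik(position, orientation): joint angles nearest the present ones, or None.
- telemetry.get_obs(): the state.
- cams.get_image(name): name is "scene" or "top"; returns the picture (480x640x3 uint8, blue, green, red); there is no depth.
- cams.camera_info(name): a dict with "camera_matrix" (3x3 intrinsics, pixels), "view" (4x4, takes a point from world to camera coordinates). Camera axes: x right, y down, z forward; pixel columns grow to the right and rows downward; lengths in m; the calibration is good to about 2 mm. A picture is of the moment at which its call begins. camera_info takes no time and is no camera call.
A pose or a line that the arm cannot do raises r.Unreachable and nothing moves.
- r.sign_off(): hands the job in, once; it reports no verdict.
The state is a dict: "clock": time; "joints": joint angles; "joint_vel": joint speeds; "joint_efforts": joint torques, N m; "eef_pos": TCP position; "orientation": TCP orientation; "contact_force": force on the tool from outside, world axes, zero at the start; "wrist_torque": the same for the moment, N m; "grip_width": finger opening in m.
Only numpy, scipy, OpenCV 4.12 (cv2) and the standard library are available. Lean on these libraries where they do the work, as an engineer would, in place of code of your own. Each camera call takes 0.05 s, during which the arm holds its last target. There are 200 camera calls.

TASK

Two used sample vials lie end to end in the feed trough of the glass-waste box. With the fingertips push them along the trough and through the hanging flap, until both have gone over the edge and slid down the chute into the box, then draw back so that the flap falls fully shut behind them. Push only, do not pick the vials up, and leave the vial, beaker and timer standing around the box where they are.

Things in the scene. Friction and masses are not known exactly. Their poses are not given: they have to be found in the camera images.
- waste_box: the glass-waste box, off-white sheet metal with clear lower walls, fixed to the worktop. Origin: on the worktop straight below the flap's hinge, on the centre line; x points along the feed trough into the box, y left, z up. Mouth 82 mm wide; roof 170 mm high, strap handle on it 184 mm high (x = 56 to 124 mm). It reaches from x = -165 mm (open end of the trough) to +179 mm
- trough_floor (a point): point on the trough's floor line straight below the flap's hinge, 100 mm above the worktop; axes as the box. The steel trough is level and open at the top: flat floor 8 mm wide, sides sloping up at 20 degrees to 110 mm height at y = +-33 mm, from x = -165 to +22 mm
- trough_edge (a point): inner end of the trough's floor, 22 mm behind the hinge line, 100 mm high. From here a slippery chute drops at 45 degrees into the bin: a vial tips over this edge and slides down by itself once its middle has passed it
- header (a point): middle of the lower front edge of the header plate over the mouth, 7 mm in front of the hinge line, 148 mm high, plate up to 166 mm. It bars an upright finger: to follow the last vial in, the fingers must lean (tips ahead, hand back) by 20 to 35 degrees; tips 5 to 10 mm behind the hinge line are far enough
- flap_hinge (a point): middle of the flap's hinge pin, 147 mm above the worktop; axes as the box
- flap (a joint): the aluminium flap, 76 mm wide, 2.5 mm thick, 12 g, hung from the hinge at the top of the mouth and reaching down to 5 mm above the trough's floor; 0 = hanging shut, grows to 1.45 rad as its lower edge swings into the box; falls shut by its own weight in about a second, lies on whatever is under it
- vial_front: capped 20 ml glass vial, 24 mm diameter, 56 mm long, white cap, about 22 g, lying in the trough nearest the flap, cap toward the box. Origin: centre of its foot (the flat end away from the box), 12 mm above the trough's floor; its z axis runs along its length to the cap
- vial_back: a second vial like it, lying in the trough behind the first, cap toward the box; its foot is the end to push. Origin and axes as vial_front
- spare_vial: 20 ml vial with black cap, 24 x 56 mm, standing on the worktop beside the trough; leave alone. Origin: centre of its underside
- small_beaker: glass beaker, 55 mm wide, 56 mm high, standing on the worktop beside the box; leave alone. Origin: centre of its underside
- bench_timer: bench timer, 58 x 66 x 20 mm, lying on the worktop on the other side; leave alone. Origin: centre of its underside
Things that resemble listed ones, but are neither listed nor needed, are in the scene too. Leave any purple or turquoise look-alike of the vial_back alone.

How it is judged:
On the way, in this order (a step that is already met when the one before it is completed fails the run):
1. the front vial has gone through the flap and over the edge, down the chute (x of vial_front in the frame of waste_box above 0.02 m and z of vial_front in the frame of waste_box below 0.11 m), for 0.05 s.
2. the second vial has followed it (x of vial_back in the frame of waste_box above 0.02 m and z of vial_back in the frame of waste_box below 0.11 m), for 0.05 s.
At the end, for the whole second after the job is handed in: both vials lie at rest (under 0.05 m/s) inside the box, down the chute (foot more than 20 mm behind the hinge line and below 110 mm height in the box's frame), and the flap hangs shut within 0.06 rad (all of step 1 and all of step 2 and linear speed of each of vial_front, vial_back below 0.05 m/s and value of joint flap below 0.06 rad); the robot touches nothing.
It fails at once if a vial was picked up: its foot rose more than 35 mm above where it lay in the trough (z of any of vial_front, vial_back in the frame of waste_box above 0.147 m).
It fails at once if a vial fell off the trough outside the box ((z of vial_front in the frame of waste_box below 0.09 m and x of vial_front in the frame of waste_box below 0 m) or (z of vial_back in the frame of waste_box below 0.09 m and x of vial_back in the frame of waste_box below 0 m)).
It fails at once if the spare vial, the beaker or the timer was moved more than 20 mm or knocked over (distance of any of spare_vial, small_beaker, bench_timer from where it was at the start of the episode above 0.02 m or angle between any of spare_vial, small_beaker's own z axis and vertical above 0.5 rad).
It also fails if it takes over 37 s, if anything falls off the work surface, if the arm or the gripper's body presses on something with over 40 N, if the wrist force passes 120 N, or if a joint passes its speed limit or range.

## Working session

There is one attempt and no reset: what is moved stays moved. The work goes in short steps, each a Python script; the robot and the scene stay as the last script left them, time stands still between calls to the robot, and variables do not carry over. Pictures are saved under pics/ and viewed, about 8 in all and at most 12, crops included, and the job is handed in when it is done.

```bash
mkdir -p pics
python3 - <<'E'
from cell import r,telemetry,cams
import cv2
for n in("scene","top"):
    cv2.imwrite(f"pics/{n}0.png",cams.get_image(n)); i=cams.camera_info(n); print(n,i["camera_matrix"],i["view"])
print(telemetry.get_obs())
E
```

```text
scene [[528.96744894   0.         322.81903186]
 [  0.         528.96744894 234.57049401]
 [  0.           0.           1.        ]] [[ 0.65985576 -0.75121447 -0.01634628 -0.20223842]
 [-0.60281157 -0.51626324 -0.60835062  0.50674848]
 [ 0.44856281  0.41127739 -0.79350004  0.60450223]
 [ 0.          0.          0.          1.        ]]
top [[534.62264967   0.         317.53171834]
 [  0.         534.62264967 245.54217847]
 [  0.           0.           1.        ]] [[-0.07669092 -0.99705389 -0.00143192  0.25329023]
 [-0.97334598  0.07517853 -0.21666976  0.54372123]
 [ 0.21613908 -0.01522284 -0.97624391  1.00338926]
 [ 0.          0.          0.          1.        ]]
{'clock': 0.1, 'joints': array([-1.20261584,  0.43517162,  0.02495285,  1.57397051, -0.01162585,
        1.13400225, -0.07507154]), 'joint_vel': array([ 0.00069145, -0.00071237, -0.00025036, -0.00174845,  0.00013014,
       -0.00038198,  0.0004352 ]), 'joint_efforts': array([ 2.18138135e-03, -6.71753740e+01,  1.02811418e+00, -3.16903925e+01,
        1.58505037e-02,  7.35994137e-03,  1.71439609e-05]), 'eef_pos': array([0.28331753, 0.55660545, 0.23060659]), 'orientation': array([3.14149610e+00, 1.40349571e-03, 1.09998306e+00]), 'contact_force': array([0.14743449, 0.12117277, 0.22318633]), 'wrist_torque': array([-0.03942551,  0.01892922, -0.0144932 ]), 'grip_width': 0.08560186287252797}
```

View pics/scene0.png

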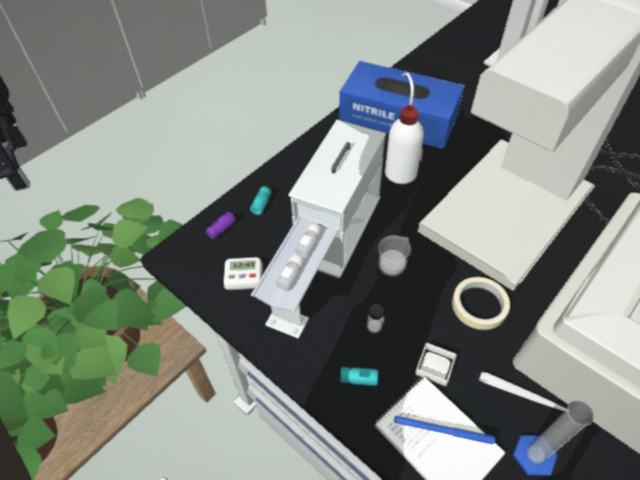

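View pics/top0.png

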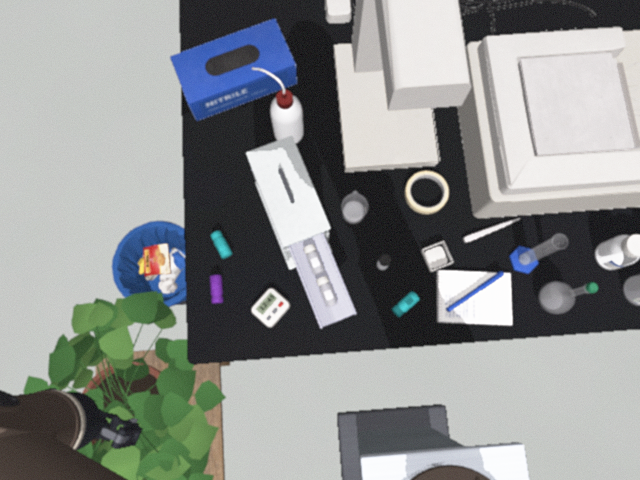

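The scene view shows the box with its trough at about (300,255) and two white-capped vials in it, at about (311,238) and (290,270). The top view shows them at (312,258) and (326,290). The purple and turquoise look-alikes lie on the worktop at top (216,289), (221,244) and (405,303), so they are not the ones meant. Next I'll enlarge the trough.

Run:
```python
import cv2,numpy as np
a=cv2.imread("pics/top0.png")[225:335,270:370]; b=cv2.imread("pics/scene0.png")[205:315,245:345]
f=lambda i:cv2.resize(i,None,fx=4,fy=4,interpolation=cv2.INTER_CUBIC)
cv2.imwrite("pics/crop0.png",np.hstack([f(a),f(b)]))
```

```text
(no output)
```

View pics/crop0.png

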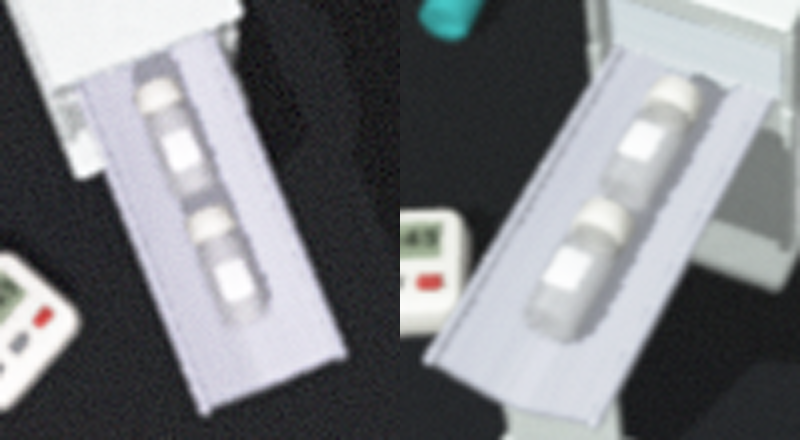

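The crop confirms two clear vials with white caps and white labels, caps toward the box. The rear foot is at top (332.5,305.5) and scene (284,289.5). The open-end corners of the trough are at top (321.2,328.2) and (356.8,313.7), and at scene (252.5,295.5) and (294.2,311.2). I'll fit the box pose from these and the handle.

```bash
cat > h.py <<'E'
import numpy as np
from scipy.optimize import least_squares
from cell import r,gripper_to,telemetry,cams
CI={n:cams.camera_info(n) for n in("scene","top")}
def proj(n,p):
    c=np.array(CI[n]["view"])@np.append(p,1); q=np.array(CI[n]["camera_matrix"])@c[:3]; return q[:2]/q[2]
def unproj(n,uv,z):
    V=np.array(CI[n]["view"]);d=V[:3,:3].T@np.linalg.solve(CI[n]["camera_matrix"],[*uv,1]);o=-V[:3,:3].T@V[:3,3]
    return o+d*(z-o[2])/d[2]
def box2w(b,p):
    c,s=np.cos(b[2]),np.sin(b[2]); return np.array([b[0]+c*p[0]-s*p[1],b[1]+s*p[0]+c*p[1],p[2]])
def w2box(b,p):
    c,s=np.cos(b[2]),np.sin(b[2]); x,y=p[0]-b[0],p[1]-b[1]; return np.array([c*x+s*y,-s*x+c*y,p[2]])
E
python3 - <<'E'
from h import *
O=[("top",(321.2,328.2),(-.165,.033,.11),1),("top",(356.8,313.7),(-.165,-.033,.11),1),
("scene",(252.5,295.5),(-.165,.033,.11),1),("scene",(294.2,311.2),(-.165,-.033,.11),1),
("top",(279,165),(.124,0,.184),.5),("top",(294,201),(.056,0,.184),.5),("scene",(349,144),(.124,0,.184),.5),("scene",(334,171),(.056,0,.184),.5)]
f=lambda b:np.concatenate([w*(proj(n,box2w(b,p))-uv) for n,uv,p,w in O])
s=least_squares(f,[.5,.2,.4]);b=s.x;print(b,s.fun.reshape(-1,2).round(1))
np.save("b.npy",b)
print("foot",w2box(b,unproj("top",(332.5,305.5),.112)),w2box(b,unproj("scene",(284,289.5),.107)))
for n,uv in [("frontcap",(307.5,240)),("frontfoot",(319.5,274)),("backcap",(321,276))]: print(n,w2box(b,unproj("top",uv,.115)))
for n,uv,z in [("spare",(383,263),.05),("beaker",(354,208),.03),("timer",(270,308),.02)]: print(n,w2box(b,unproj("top",uv,z)))
# hinge mouth & candidate poses
from scipy.spatial.transform import Rotation as R
for lean in(0,25,30):
  for jaw in(0,1):
    l=np.radians(lean);c,s_=np.cos(b[2]),np.sin(b[2]);u=np.array([c,s_,0]);yv=np.array([-s_,c,0])
    z=np.array([0,0,-1])*np.cos(l)+u*np.sin(l)
    x={0:yv,1:-yv}[jaw]; M=np.c_[x,np.cross(z,x),z]; e=R.from_matrix(M).as_euler("xyz")
    for X,Z in((-.155,.113),(-.155,.25),(-.05,.113),(.008,.113)):
        q=r.ik(list(box2w(b,(X,0,Z))),list(e)); print(lean,jaw,X,Z,e.round(2),None if q is None else np.round(q,2))
E
```

```text
[0.56409483 0.23104958 0.29844238] [[ 1.4 -0.8]
 [-0.9  0.5]
 [ 0.7 -0. ]
 [-1.   0.1]
 [ 1.   1.5]
 [ 0.2  0.2]
 [ 0.3 -1.5]
 [-0.4 -1.5]]
foot [-0.1345951   0.00133549  0.112     ] [-0.13589284 -0.00317104  0.107     ]
frontcap [-0.00288814 -0.0005515   0.115     ]
frontfoot [-0.07161605  0.0022332   0.115     ]
backcap [-0.07614049  0.00102089  0.115     ]
spare [-0.08734433 -0.1277438   0.05      ]
beaker [ 0.04435286 -0.12082034  0.03      ]
timer [-0.08486743  0.11436996  0.02      ]
0 0 -0.155 0.113 [3.14 0.   1.87] [-0.53  0.31 -0.    2.11  0.    0.71  1.33]
0 0 -0.155 0.25 [3.14 0.   1.87] [-0.59  0.14  0.06  1.94 -0.01  1.06  1.34]
0 0 -0.05 0.113 [3.14 0.   1.87] [-0.47  0.46 -0.02  1.87  0.02  0.82  1.36]
0 0 0.008 0.113 [3.14 0.   1.87] [-0.45  0.54 -0.03  1.72  0.02  0.88  1.38]
0 1 -0.155 0.113 [ 3.14  0.   -1.27] [-0.99  0.34  0.58  2.15 -0.28  0.72 -1.5 ]
0 1 -0.155 0.25 [ 3.14  0.   -1.27] [-1.08  0.14  0.62  1.97 -0.09  1.06 -1.69]
0 1 -0.05 0.113 [ 3.14  0.   -1.27] [-0.9   0.5   0.58  1.9  -0.36  0.84 -1.41]
0 1 0.008 0.113 [ 3.14  0.   -1.27] [-0.86  0.59  0.59 
[... 522 characters left out ...]
71  0.   -1.27] [-0.94  0.33  0.47  2.28 -0.36  0.14 -1.45]
25 1 0.008 0.113 [-2.71  0.   -1.27] [-0.9   0.41  0.47  2.16 -0.49  0.21 -1.31]
30 0 -0.155 0.113 [2.62 0.   1.87] [-0.82  0.17  0.15  2.56  2.02  0.18 -0.8 ]
30 0 -0.155 0.25 [2.62 0.   1.87] [-0.98 -0.16  0.25  2.36  0.53  0.5   0.73]
30 0 -0.05 0.113 [2.62 0.   1.87] [-0.15  0.35 -0.52  2.3   1.53  0.32 -0.17]
30 0 0.008 0.113 [2.62 0.   1.87] [-0.58  0.37  0.04  2.21  1.12  0.12  0.23]
30 1 -0.155 0.113 [-2.62  0.   -1.27] [-0.86  0.17  0.19  2.56  2.06  0.17  2.31]
30 1 -0.155 0.25 [-2.62  0.   -1.27] [-0.62 -0.12 -0.07  2.34  0.42  0.46 -2.29]
30 1 -0.05 0.113 [-2.62  0.   -1.27] None
30 1 0.008 0.113 [-2.62  0.   -1.27] None
```

Box pose fits within about 1–2 px, and the rear foot is at box x ≈ -0.135. I'll close the fingers across the trough, lean them 20°, come down behind the foot and check with a picture.

```bash
cat >> h.py <<'E'
from scipy.spatial.transform import Rotation as R
b=np.load("b.npy")
def rot(lean):
    l=np.radians(lean);c,s=np.cos(b[2]),np.sin(b[2]);x=np.array([-s,c,0])
    z=np.array([c*np.sin(l),s*np.sin(l),-np.cos(l)]); return list(R.from_matrix(np.c_[x,np.cross(z,x),z]).as_euler("xyz"))
def P(x,z,y=0): return list(box2w(b,(x,y,z)))
def st():
    o=telemetry.get_obs();print(round(o["clock"],2),"box",w2box(b,o["eef_pos"]).round(4),"q",o["joints"].round(2),"F",o["contact_force"].round(1),o["grip_width"])
E
python3 - <<'E'
from h import *
import cv2
r.movep(P(-.166,.25),rot(20)); st()
gripper_to(0); st()
print(r.servo_line(P(-.166,.112),vel=.08,stop_force=6)); st()
ims=[]
a=cams.get_image("top")[225:345,260:380];c=cams.get_image("scene")[195:315,225:345]
cv2.imwrite("pics/c1.png",np.hstack([cv2.resize(i,(400,400),interpolation=2) for i in(a,c)]))
E
```

```text
1.57 box [-0.1654  0.0008  0.2504] q [-0.87 -0.09  0.21  2.24  0.22  0.68  1.07] F [-0.9  0.1  0.4] 0.08543933657595087
2.33 box [-0.166  0.     0.25 ] q [-0.87 -0.09  0.21  2.24  0.22  0.68  1.07] F [ 0.  -0.2 -0.7] 0.0001758238722925341
False
4.21 box [-1.658e-01  1.000e-04  1.123e-01] q [-0.86  0.17  0.25  2.44  0.31  0.22  0.96] F [-0.   0.4  0.6] 0.0002970097810266544
```

View pics/c1.png

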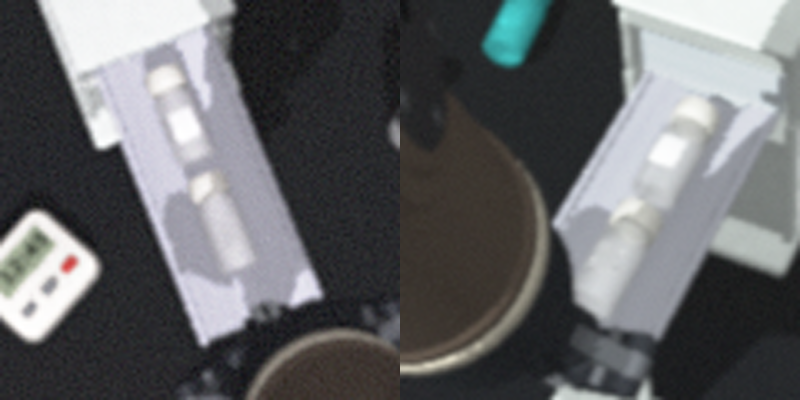

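The picture shows both vials undisturbed. The closed fingertips are in the trough at left-crop (265,310), about 40 px behind the rear foot at (238,270). Now I'll push, leaning further on the way.

Run:
```python
from h import *
import cv2
try:
    print(r.servo_line(P(-.11,.112),vel=.05,rot=rot(23),stop_force=8)); st()
    print(r.servo_line(P(-.06,.112),vel=.05,rot=rot(27),stop_force=8)); st()
except r.Unreachable as e: print("unreach",e); st()
a=cams.get_image("top")[205:325,260:380];c=cams.get_image("scene")[175:295,235:355]
cv2.imwrite("pics/c2.png",np.hstack([cv2.resize(i,(400,400),interpolation=2) for i in(a,c)]))
```

```text
False
5.58 box [-0.1102 -0.      0.112 ] q [-0.82  0.24  0.25  2.37  0.32  0.16  0.98] F [ 0.8 -0.3  0.1] 0.00019629999625362418
False
6.72 box [-0.06   -0.      0.1119] q [-0.68  0.29  0.12  2.32  0.87  0.12  0.46] F [-0.3  0.2  0.7] -4.1203664932436536e-05
```

View pics/c2.png

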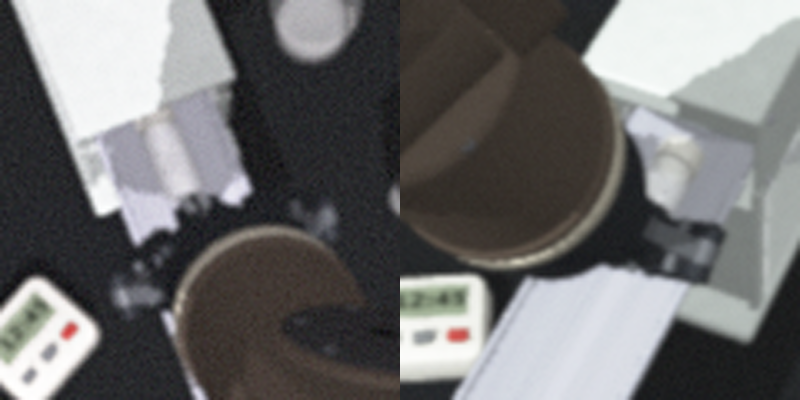

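The second vial lies against the fingertips with its cap at the flap (left-crop (155,120)). The front vial has left the trough. I'll continue to the mouth in two steps.

Run:
```python
from h import *
import cv2
try:
    print(r.servo_line(P(-.03,.112),vel=.05,stop_force=8)); st()
    r.pause(.3)
    print(r.servo_line(P(-.005,.112),vel=.04,stop_force=8)); st()
except r.Unreachable as e: print("unreach",e); st()
r.pause(.5)
a=cams.get_image("top")[145:305,220:380];c=cams.get_image("scene")[115:295,235:415]
cv2.imwrite("pics/c3.png",np.hstack([cv2.resize(i,(400,400),interpolation=2) for i in(a,c)]))
```

```text
False
7.58 box [-0.0303 -0.0002  0.1118] q [-0.57  0.33  0.02  2.25  0.81  0.15  0.53] F [-0.   0.1 -0.5] -0.00039370221378598046
False
8.65 box [-0.0052 -0.0002  0.1118] q [-0.51  0.36 -0.04  2.19  0.77  0.18  0.59] F [-0.4 -0.8 -0.5] -0.00010342090440350983
```

View pics/c3.png

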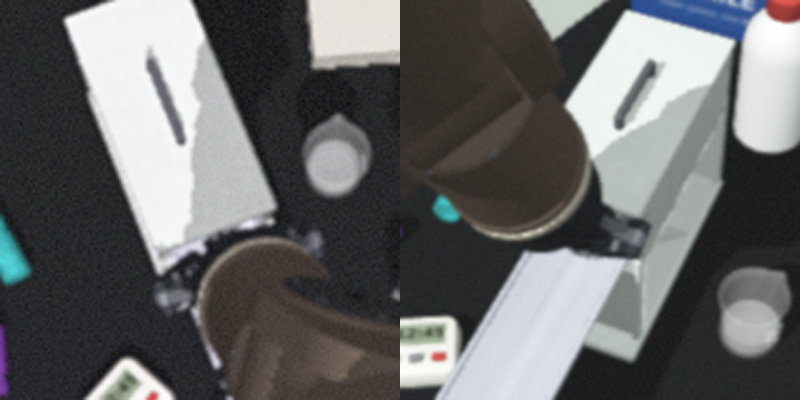

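No contact force was felt. The tips' front edge is at x ≈ +5 mm, 11 mm beyond what the second vial needs to tip. I'll draw back and look inside.

Run:
```python
from h import *
import cv2
r.servo_line(P(-.06,.113),vel=.06); st()
r.servo_line(P(-.13,.16),vel=.1,rot=rot(22))
r.servo_line(P(-.19,.27),vel=.15,rot=rot(18)); st()
r.pause(1.5)
a=cams.get_image("top")[145:305,220:380];c=cams.get_image("scene")[135:285,255:405]
cv2.imwrite("pics/c4.png",np.hstack([cv2.resize(i,(400,400),interpolation=2) for i in(a,c)]))
```

```text
10.32 box [-5.970e-02  1.000e-04  1.132e-01] q [-0.64  0.29  0.07  2.31  0.92  0.13  0.41] F [-0.3  0.2 -0.1] -0.0001753555160411315
12.29 box [-1.901e-01 -1.000e-04  2.692e-01] q [-0.24 -0.1  -0.36  2.18  0.09  0.76  1.21] F [ 0.3 -0.  -0.3] 7.421101357812904e-05
```

View pics/c4.png

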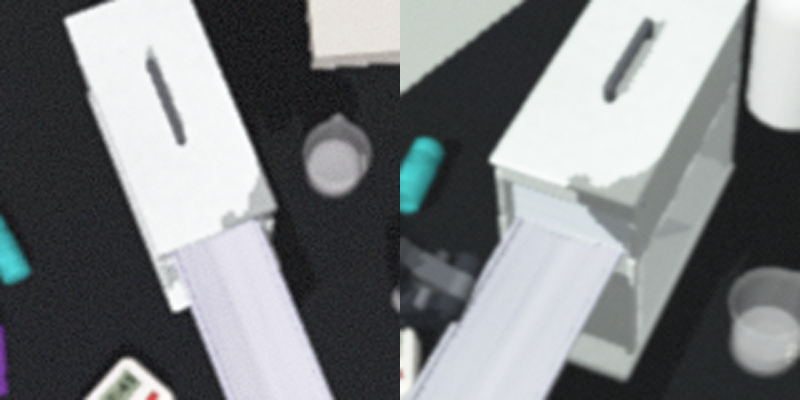

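The trough is empty and the flap appears shut. I'll compare with the first picture to check the flap, and look through the clear side wall.

Run:
```python
from h import *
import cv2
n=cams.get_image("scene");cv2.imwrite("pics/s5.png",n);o=cv2.imread("pics/scene0.png")
f=lambda i:cv2.resize(np.clip(i[170:290,285:385]*1.8,0,255).astype("uint8"),(400,480),interpolation=2)
cv2.imwrite("pics/c5.png",np.hstack([f(o),f(n)])); st()
```

```text
13.94 box [-0.19 -0.    0.27] q [-0.24 -0.1  -0.36  2.18  0.08  0.76  1.21] F [-0.6 -0.7  0.5] -3.0534444090048686e-05
```

View pics/c5.png

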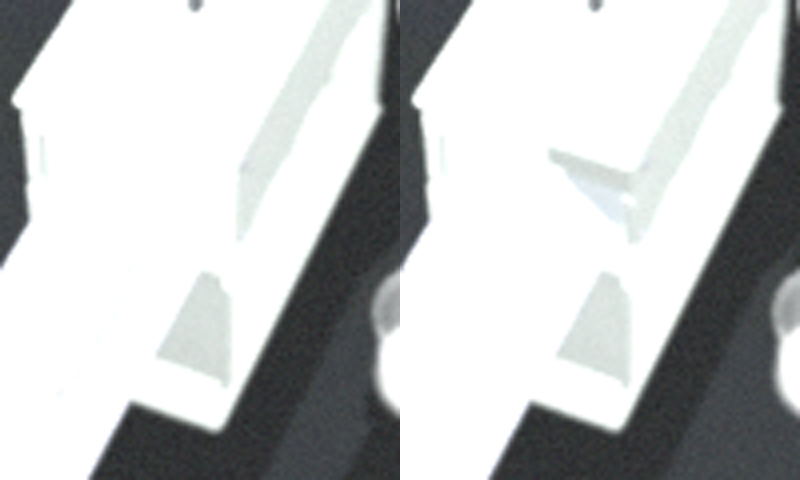

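That stretch is saturated, so this picture says nothing about the flap or the vials. I'll redo it with a stretch for the bright range.

Run:
```python
import cv2,numpy as np
n=cv2.imread("pics/s5.png");o=cv2.imread("pics/scene0.png")
f=lambda i:cv2.resize(np.clip((i[165:275,290:390].astype(float)-110)*1.9,0,255).astype("uint8"),(400,440),interpolation=2)
cv2.imwrite("pics/c6.png",np.hstack([f(o),f(n)]))
```

```text
(no output)
```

View pics/c6.png

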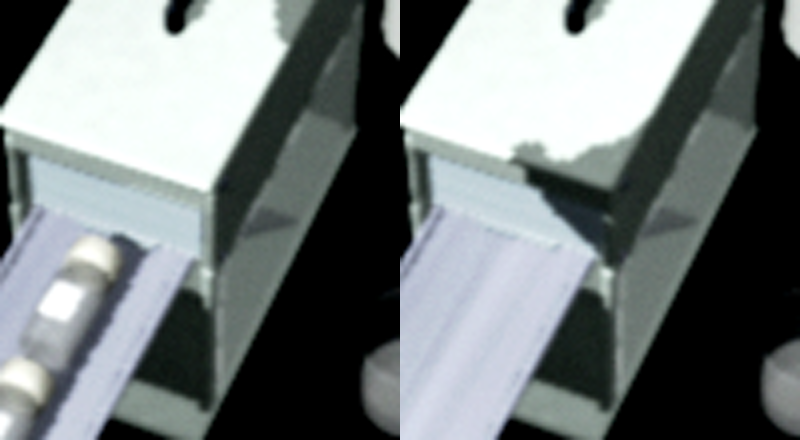

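The flap's lower edge runs through the same pixels before and after, about (40,207)–(190,255) in each half. No vial stands under or in front of it. A vial lying wholly behind the shut flap has its middle past the edge, so it must have tipped. The arm is clear, so I'm handing in.

Run:
```python
from h import *
st(); r.sign_off()
```

```text
13.94 box [-0.19 -0.    0.27] q [-0.24 -0.1  -0.36  2.18  0.08  0.76  1.21] F [-0.6 -0.7  0.5] -3.0534444090048686e-05
the job is handed in; nothing more can be done
```

I pushed both vials along the trough and through the flap with closed fingertips leaning 20 to 27°. I then drew the arm back and handed in at 13.9 s; `sign_off` gives no verdict.

- **Trough and flap:** The last pictures show the trough empty and the flap's lower edge on the same pixels as at the start, so it looks shut.
- **Other objects:** The beaker and timer looked unmoved in the pictures taken after the push, and no stop-force (8 N) event occurred while pushing. The spare vial was outside the late crops, so I did not check it again; the tool did not come near it.
- **Not seen directly:** I could not see the vials inside the box. The first contrast-stretched picture was saturated, and the second shows no vial through the side wall. That they slid down the chute is inferred: the tips reached about 11 mm beyond what the second vial needs to tip, and the flap closed behind it.

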